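Set the rail stop to its pointer and press home its snap cap

TASK

Swing the rail carriage's clamp lever fully open, slide the carriage until its engraved line is level with the pointer beside the rail, and swing the lever fully back to clamp it there. Then press the grey snap cap, open end down, onto the carriage's stud: after it clicks over the balls keep pressing until it is fully home with the spring washer under it flat. Finish holding it pressed home like that, without letting go, and leave the wooden block, rubber foot and phone alone.

Things in the scene. Friction and masses are not known exactly. Their poses are not given: they have to be found in the camera images.
- knob (a point): Clamp lever's knob: upright steel cylinder 17 mm across, 33 mm tall, on the end of a flat dark arm, 50 mm from the lever's upright pivot. This point is on its axis, 22 mm above the arm's top face and 11 mm below the knob's top; it can be pinched or pushed from any side.
- pivot (a point): Point on the clamp lever's upright pivot axis at the carriage's top face (35 mm below the height of the knob point). The lever's steel hub, 22 mm across and 14 mm tall, stands on it. The stud's axis is 70 mm from it towards the rail's +y. Its axes are the carriage's: y along the rail, x square to the rail away from the robot, z up.
- lever (a joint): Clamp lever angle, rad. 0 = clamped, arm along the rail to its -y end; grows anticlockwise from above to 1.57 = fully open, arm across the rail, away from the robot. Stays where it is left above 0.7; its cam snaps over at about 0.3 rad: above, it may spring back to 0.7; below, it pulls shut. The knob moves with 2 N, 5 N at the snap. Clamping drags the carriage 2.5 mm to +y. Clamped, the carriage does not slide.
- carriage (a joint): Carriage position along the rail in m, -0.115 to 0.115, grows towards the rail's +y. Unclamped it slides with about 5 N and stays where it is left.
- tab (a point): Middle of the carriage's thumb tab: upright aluminium fin on the carriage's side that faces the robot, 14 mm thick along the rail, 20 mm wide across it, rising 16 mm above this point, open below. Axes as the carriage's: y along the rail, x across it, z up. Pinched from above along the rail, it serves to slide the carriage.
- index (a point): Engraved dark line on the carriage, at its top edge on the side away from the robot (x), in line with the stud; 82 mm across (x) and 50 mm along (y) the rail from the tab point. Axes are the carriage's (y along the rail).
- pointer_tip (a point): Tip of the fixed bare-steel pointer that stands on the plate beside the rail, on the side away from the robot, its finger aimed across the rail at the carriage's edge, level with the carriage's top face. Axes as the rail's: y along the rail. The carriage is set when the engraved line lies at the same place along the rail as this tip.
- stud_base (a point): Point on the stud's upright axis where the cap's underside is when fully home. Steel stud 26 mm across, tapering from 13 to 24 mm above this point to a flat top 17 mm across. Four sprung balls, centres 8 mm up, stand out to 33.6 mm across. A steel spring washer 41 mm across lies round its foot, top 3 mm above this point when free, level with it when flat. Axes: y along the rail, z up.
- washer (a joint): How far the spring washer is pressed down, m: 0 free, 0.003 flat.
- cap_center (a point): Centre of the loose grey plastic cap, half-way up: a cup 44 mm across, 36 mm tall, 50 g, standing open end down; z is its axis, up. Inside 35 mm wide, 29 deep; a lip at the mouth narrows it to 29. On the stud the lip meets the balls 12 mm above home, takes about 12 N, clicks by 8 mm, meets the washer at 3 mm; the last push takes 4 to 10 N. Let go, it springs up 3 mm. It is safe to press with 25 N.
- cap_mouth (a point): Centre of the cap's open underside, 18 mm below cap_center along its axis.
- wood_block_center (a point): Bystander: centre of a loose pale wooden block, 30 x 55 x 22 mm, lying on the plate.
- rubber_foot_center (a point): Bystander: centre of a loose black rubber foot, a cone 42 mm across below, 30 mm above, 22 mm tall.
- phone: Bystander: grey phone, 74 x 150 x 9 mm, lying on the bench well to the robot's left; origin at the centre of its underside.
Mind the look-alikes: they are no part of the job. Leave any pink or yellow look-alike of the part that bears cap_center alone.

How it is judged:
On the way, in this order (a step that is already met when the one before it is completed fails the run):
1. the clamp lever is swung open (beyond 1.2 rad) (value of joint lever above 1.2 rad), for 0.1 s.
2. with the lever still open, the carriage's line is within 6 mm of the pointer (y of index in the frame of pointer_tip between -0.006 and 0.006 m and value of joint lever above 1 rad), for 0.2 s.
3. the lever is clamped again (below 0.15 rad) with the line within 6 mm of the pointer (y of index in the frame of pointer_tip between -0.006 and 0.006 m and value of joint lever below 0.15 rad), for 0.2 s.
4. the cap has clicked onto the stud (mouth within 7 mm of home) with the carriage clamped at the pointer (all of step 3 and horizontal distance between cap_mouth and stud_base below 0.003 m and angle between the z axis of cap_center and the z axis of stud_base, either way round below 0.1 rad and angle between cap_center's own z axis and vertical below 0.3 rad and z of cap_mouth in the frame of stud_base below 0.007 m), for 0.1 s.
At the end, for the whole second after the job is handed in: Fingers still press the cap (over 2 N); cap within 1.5 mm of fully home on the stud, 3 mm sideways, 0.1 rad tilt; spring washer down at least 2 mm; clamp lever shut (under 0.15 rad); carriage's line within 6 mm of the pointer along the rail; bystanders not moved over 30 mm (all of step 3 and horizontal distance between cap_mouth and stud_base below 0.003 m and angle between the z axis of cap_center and the z axis of stud_base, either way round below 0.1 rad and angle between cap_center's own z axis and vertical below 0.3 rad and z of cap_mouth in the frame of stud_base below 0.0015 m and value of joint washer above 0.002 m and contact force between cap and the fingers above 2 N); the arm keeps its last pose, push and grip.
It fails at once if a bystander was moved by more than 30 mm (distance of any of wood_block_center, rubber_foot_center, phone from where it was at the start of the episode above 0.03 m).
It also fails if it takes over 72 s, if anything falls off the work surface, if the arm or the gripper's body presses on something with over 40 N, if the wrist force passes 120 N, or if a joint passes its speed limit or range.

ROBOT

A 6-joint arm with a two-finger parallel gripper is mounted at the origin on the work surface. World frame = base frame: x ahead of the robot, y to its left, z up, the work surface at z = 0. Lengths are in m, angles in rad, forces in N, time in s.
With the tool pointing down it reaches from about 0.25 to 0.85 m from the base axis. Payload 12.5 kg.
Tool frame: the origin (TCP) lies on the centre line of the jaws, within the pads' length; the fingertips stand 8 mm ahead of it and the grasp point (between the pads) lies 11 mm behind it; x points along the fingers, y is the direction in which the jaws open and shut, and the axes are right-handed (so a half turn about x gives the same grasp; the last joint's range is limited). The gripper opens to 93 mm and grips with 3 to 60 N. Pads are 15 mm wide; open, the fingers measure 128 mm over their backs; the gripper's body (75 mm by 188 mm) begins 65 mm behind the grasp point.
Start: joints at [1.147, 0.351, 1.652, -0, 1.139, -0.085], TCP at [0.183, 0.519, 0.227] pointing down, gripper open.
Joint ranges: [-2.75, 2.75], [-0.79, 2.1], [0.01, 2.65], [-1.57, 4.71], [0.07, 3.14], [-2.87, 2.87]. Speed limits (rad/s): [2.22, 2.22, 2.79, 3.14, 3.14, 3.14].

INTERFACE

Orientations are given as a unit quaternion [w, x, y, z].
In Python, from station import robot gives the robot as it stands.
- The arm moves only by the tool send_rows, never from a script. Its argument "plan" is a list of rows, each a list of 4 numbers: the shift along the tool's x, y, z in m, then the turn about the tool's x in degrees. A call has 1 to 10 rows; each row shifts and turns the commanded pose from where the row before left it, along the tool's axes as they then stand; what a row does not reach is not made up. A row lasts 1/10 s, in which the tool goes at most 50 mm and 8.59 degrees, less where a joint would pass 70% of its speed; a pose out of reach is approached as far as the arm can. A call with a gripper value outside its range is refused whole. "fingers" is the opening, from 0 (shut) to 1 (fully open), set as the call begins (left out, the last holds). The fingers move at their own pace and stop on an object; "newtons" is the grip in N (left out, the last holds). Time passes only in rows, so rows that do not move let the fingers close. It gives the time, the measured TCP pose, the force and the opening at its end, in the units of the state.
- robot.observe(): the state, without advancing time (a new reading comes with each control period).
- robot.get_image(name): name is "scene" or "top"; returns the picture (420x560x3 uint8, blue, green, red); there is no depth.
- robot.camera_params(name): a dict with "intrinsics" (3x3 intrinsics, pixels), "D" ([k1, k2, p1, p2, k3] as OpenCV has them; the pictures are not rectified), "extrinsics" (4x4, takes a point from world to camera coordinates). Camera axes: x right, y down, z forward; pixel columns grow to the right and rows downward; lengths in m; the calibration is good to about 2 mm. A picture is of the moment at which its call begins. camera_params takes no time and is no camera call.
- robot.job_done(): hands the job in, once; it reports no verdict.
Trained networks look in the newest picture that a camera, given by its name, has taken for a name from the list of things; names that differ only in an ending like _2 or _b are one class to them, and where a whole thing is asked for, a point or a joint stands for the part that bears it (a point fixed in the world has none). Each returns a list of dicts, best first, with "confidence" (0 to 1); they miss things now and then, are a little off and sometimes report something else, mostly with a low value. They report only what shows in the picture. A call takes as long as a camera call. They do not tell look-alikes from the thing itself.
- robot.spot_in(camera, thing): "xyz" ([x, y, z] in m, in the coordinates of the camera as it stood for that picture, good to about 4 mm: the middle of the surface that is visible of it).
- robot.cut_out(camera, thing): "mask" (420x560 bool, what is visible of it).
The state is a dict: "t": time; "qpos": joint angles; "dq": joint speeds; "tau": joint torques, N m; "tcp_pos": TCP position; "tcp_rot": TCP orientation; "contact_force": force on the tool from outside, world axes, zero at the start; "wrist_torque": the same for the moment, N m; "width": finger opening in m.
Only numpy, scipy, OpenCV 4.12 (cv2) and the standard library are available. Lean on these libraries where they do the work, as an engineer would, in place of code of your own. Each camera call takes 0.05 s, during which the arm holds its last target.

## Working session

There is one attempt and no reset: what is moved stays moved. The work goes in short steps, Python scripts to look and compute and a tool call to move; the robot and the scene stay as the last step left them, time stands still between calls to the robot, and variables do not carry over. Pictures are saved under pics/ and viewed, and the job is handed in when it is done.

Besides the shell and the picture viewer there is one more tool, called after "Request:" in YAML: its name, and indented under it one key for each argument. send_rows: Moves the arm, as the interface text tells. Its arguments: {"type":"object","properties":{"plan":{"type":"array","items":{"type":"array","items":{"type":"number"}}},"fingers":{"type":"number"},"newtons":{"type":"number"}},"required":["plan"]}

```bash
ls; mkdir -p pics; python3 - <<'E'
from station import robot
import cv2
for n in("scene","top"):
    cv2.imwrite(f"pics/{n}0.png",robot.get_image(n)); p=robot.camera_params(n); print(n,p)
print(robot.observe())
E
```

```text
pics
scene {'intrinsics': array([[383.52601435,   0.        , 283.95486321],
       [  0.        , 383.52601435, 211.36334516],
       [  0.        ,   0.        ,   1.        ]]), 'D': array([-0.09062997,  0.        ,  0.        ,  0.        ,  0.        ]), 'extrinsics': array([[ 0.31599842,  0.94873043, -0.00745409, -0.2110574 ],
       [ 0.81796269, -0.27640689, -0.50451587, -0.29201934],
       [-0.48070992,  0.15332905, -0.86337024,  1.31276726],
       [ 0.        ,  0.        ,  0.        ,  1.        ]])}
top {'intrinsics': array([[487.73940242,   0.        , 286.36063741],
       [  0.        , 487.73940242, 204.10570729],
       [  0.        ,   0.        ,   1.        ]]), 'D': array([-0.0285082,  0.       ,  0.       ,  0.       ,  0.       ]), 'extrinsics': array([[-0.02130031, -0.99976817,  0.00314685,  0.11578498],
       [-0.99625955,  0.02096169, -0.08383023,  0.4246131 ],
       [ 0.08374484, -0.00492069, -0.99647508,  1.15357959],
       [ 0.        ,  0.        ,  0.        ,  1.        ]])}
{'t': 0.1, 'qpos': array([ 1.14742433e+00,  3.51215733e-01,  1.65233057e+00,  1.78712875e-05,
        1.13912769e+00, -8.45849450e-02]), 'dq': array([ 0.00106314, -0.00047974, -0.0004442 ,  0.00151589, -0.00189203,
        0.00045333]), 'tau': array([ 6.20826504e-04, -4.98027778e+01, -2.85713786e+01,  7.00866454e-02,
        2.38200626e-02, -6.44047145e-05]), 'tcp_pos': array([0.18263037, 0.51847826, 0.22614821]), 'tcp_rot': array([ 0.69688394,  0.11884129,  0.69708716, -0.1195785 ]), 'contact_force': array([ 0.21600202, -0.60568178, -0.21449914]), 'wrist_torque': array([ 0.04324379, -0.02359694, -0.0239159 ]), 'width': 0.09306489061900504}
```

View pics/scene0.png

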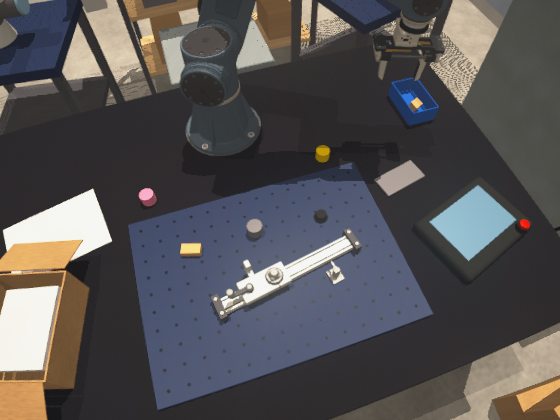

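View pics/top0.png

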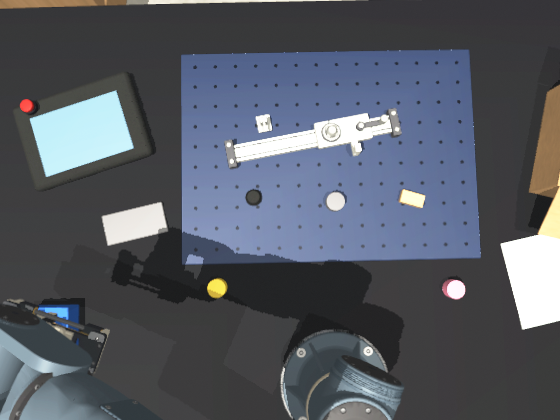

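The grey cap is at top (335,201) and scene (254,229), on the plate. The look-alikes are pink at top (454,289) and yellow at top (217,288). The carriage is near the rail's -y end, at top (343,131), and the pointer is at top (264,124).

```bash
cat > h.py <<'E'
from station import robot
import numpy as np, cv2
def cam(n):
    p=robot.camera_params(n); return p["intrinsics"],p["D"],p["extrinsics"]
def ray(n,uv):
    K,D,E=cam(n); q=cv2.undistortPoints(np.array([[uv]],float),K,D)[0,0]
    R=E[:3,:3]; o=-R.T@E[:3,3]; d=R.T@np.array([q[0],q[1],1]); return o,d/np.linalg.norm(d)
def at_z(n,uv,z):
    o,d=ray(n,uv); return o+d*(z-o[2])/d[2]
def tri(a,b):
    o1,d1=ray("scene",a);o2,d2=ray("top",b)
    s=np.linalg.lstsq(np.stack([d1,-d2],1),o2-o1,rcond=None)[0]
    p,q=o1+s[0]*d1,o2+s[1]*d2; return (p+q)/2,np.linalg.norm(p-q)
def proj(n,P):
    K,D,E=cam(n); r=cv2.Rodrigues(E[:3,:3])[0]
    return cv2.projectPoints(np.array(P,float).reshape(-1,1,3),r,E[:3,3],K,D)[0][:,0]
def spot(n,t):
    K,D,E=cam(n); out=[]
    for d in robot.spot_in(n,t):
        out.append((np.round(E[:3,:3].T@(np.array(d["xyz"])-E[:3,3]),4),round(d["confidence"],2)))
    return out
def crop(n,im,c,w,h,f,name):
    x,y=int(c[0]-w/2),int(c[1]-h/2); x=max(0,x);y=max(0,y)
    cv2.imwrite(name,cv2.resize(im[y:y+h,x:x+w],None,fx=f,fy=f,interpolation=cv2.INTER_CUBIC)); print(name,"origin",x,y,"x",f)
E
python3 - <<'E'
from h import *
for t in("knob","pivot","tab","index","pointer_tip","stud_base","cap_center"):
    for n in("top","scene"): print(t,n,spot(n,t))
im=cv2.imread("pics/top0.png"); crop("top",im,(330,140),190,140,4,"pics/topc.png")
im=cv2.imread("pics/scene0.png"); crop("scene",im,(290,270),170,130,4,"pics/scenec.png")
E
```

```text
knob top [(array([ 0.606 , -0.0961,  0.0658]), 0.71)]
knob scene [(array([ 0.6102, -0.1006,  0.0704]), 0.49)]
pivot top [(array([ 0.5929, -0.0404,  0.0523]), 0.79)]
pivot scene [(array([ 0.6046, -0.044 ,  0.0543]), 0.67), (array([0.6013, 0.001 , 0.0635]), 0.16)]
tab top [(array([ 0.5905, -0.0392,  0.0541]), 0.82)]
tab scene [(array([ 0.5992, -0.0414,  0.0544]), 0.57)]
index top [(array([ 0.5973, -0.0389,  0.0508]), 0.68)]
index scene [(array([ 0.6067, -0.0431,  0.0556]), 0.69)]
pointer_tip top [(array([0.6229, 0.1564, 0.0181]), 0.78), (array([ 0.5948, -0.0346,  0.0557]), 0.61), (array([ 0.4302, -0.0057,  0.0524]), 0.31)]
pointer_tip scene [(array([0.6263, 0.1499, 0.022 ]), 0.78), (array([ 0.6124, -0.0987,  0.0692]), 0.65)]
stud_base top [(array([ 0.4262, -0.0038,  0.0478]), 0.24)]
stud_base scene [(array([ 0.6028, -0.0379,  0.0556]), 0.81), (array([ 0.6106, -0.0942,  0.0675]), 0.18)]
cap_center top [(array([ 0.2177, -0.2755,  0.0351]), 0.92), (array([ 0.4285, -0.0047,  0.0507]), 0.8), (array([0.2314, 0.2725, 0.0369]), 0.64), (array([ 0.5964, -0.0383,  0.0582]), 0.4), (array([ 0.436 , -0.1926,  0.0336]), 0.31)]
cap_center scene [(array([ 0.5998, -0.0394,  0.0551]), 0.64), (array([ 0.4362, -0.011 ,  0.0497]), 0.6), (array([ 0.2297, -0.2838,  0.0379]), 0.6)]
pics/topc.png origin 235 70 x 4
pics/scenec.png origin 205 205 x 4
```

View pics/topc.png

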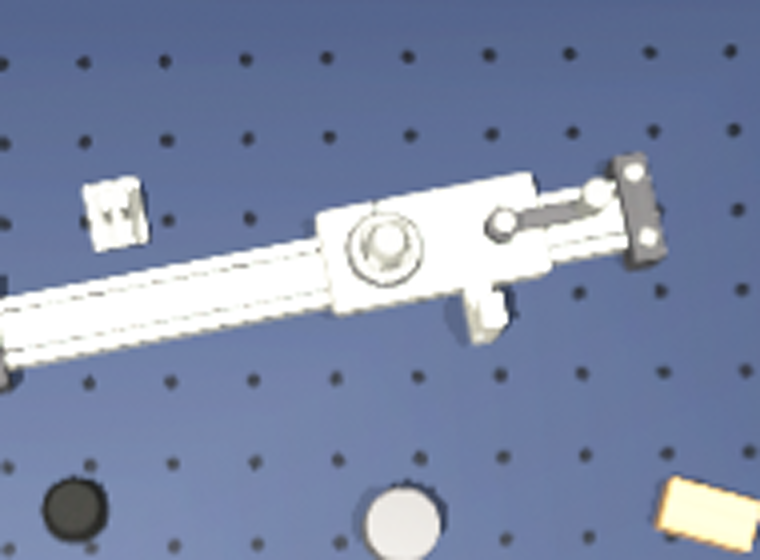

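View pics/scenec.png

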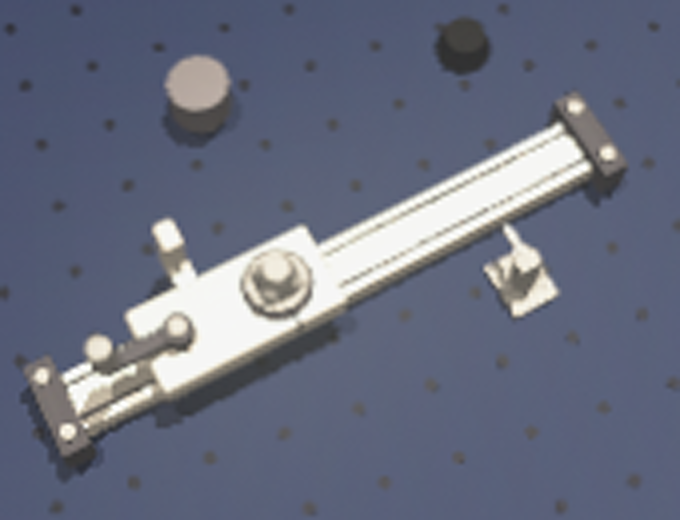

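```bash
python3 - <<'E'
from h import *
T=lambda x,y:((x+.5)/4-.5+235,(y+.5)/4-.5+70)
S=lambda x,y:((x+.5)/4-.5+205,(y+.5)/4-.5+205)
d=dict(knobtop=((97,346),(597,192)),hubtop=((177,325),(502,221)),studtop=((274,265),(387,243)),index=((303,326),(374,208)),captop=((199,79),(403,522)),endR1=((41,375),(634,172)),endR2=((67,431),(648,238)),tabtop=((170,236),(489,315)))
for k,(s,t) in d.items():
    p,e=tri(S(*s),T(*t)); print(k,p.round(4),"gap",e.round(4))
# carriage edge corners in top at z ~?
for z in(.045,.05,.055):
    P=[at_z("top",T(*c),z) for c in((316,213),(531,173),(550,272),(336,314))]
    print(z,[p[:2].round(4) for p in P], np.linalg.norm(P[0]-P[1]),np.linalg.norm(P[1]-P[2]), np.degrees(np.arctan2(*(P[0]-P[1])[:2])),np.degrees(np.arctan2(*(P[3]-P[2])[:2])))
    print(" ptr",at_z("scene",S(507,227),z), "ptr top",at_z("top",T(108,243),z))
E
python3 - <<'E'
from h import *
im=cv2.imread("pics/top0.png"); crop("top",im,(264,124),40,40,14,"pics/ptrT.png")
im=cv2.imread("pics/scene0.png"); crop("scene",im,(334,268),40,40,14,"pics/ptrS.png")
a=cv2.imread("pics/ptrT.png");b=cv2.imread("pics/ptrS.png")
cv2.imwrite("pics/ptr.png",cv2.resize(np.hstack([a,b]),(800,400)))
E
```

```text
knobtop [ 0.6123 -0.1191  0.1003] gap 0.0013
hubtop [ 0.6039 -0.0694  0.0705] gap 0.0015
studtop [ 0.5894 -0.0009  0.0818] gap 0.0017
index [0.6201 0.0049 0.0454] gap 0.0033
captop [ 0.431  -0.0072  0.0527] gap 0.0007
endR1 [ 0.6218 -0.1479  0.1015] gap 0.0164
endR2 [ 0.6158 -0.1668 -0.0201] gap 0.0169
tabtop [ 0.5475 -0.0582  0.0768] gap 0.0
0.045 [array([0.6173, 0.0379]), array([ 0.6392, -0.0912]), array([ 0.5789, -0.1003]), array([0.5562, 0.0276])] 0.13089198852489714 0.060949580498782165 -9.607423572312122 -10.095144815814592
 ptr [0.59875074 0.1553928  0.045     ] ptr top [0.60171605 0.16193471 0.045     ]
0.05 [array([0.6161, 0.0382]), array([ 0.6378, -0.0903]), array([ 0.5778, -0.0994]), array([0.5552, 0.028 ])] 0.13031777209905535 0.06068219782192798 -9.607423572312221 -10.095144815814532
 ptr [0.60054884 0.15413065 0.05      ] ptr top [0.60051915 0.16171799 0.05      ]
0.055 [array([0.6148, 0.0385]), array([ 0.6365, -0.0894]), array([ 0.5767, -0.0984]), array([0.5542, 0.0284])] 0.1297435556732135 0.060414815145073686 -9.607423572312175 -10.095144815814518
 ptr [0.60234694 0.15286851 0.055     ] ptr top [0.59932226 0.16150127 0.055     ]
pics/ptrT.png origin 244 104 x 14
pics/ptrS.png origin 314 248 x 14
```

View pics/ptr.png

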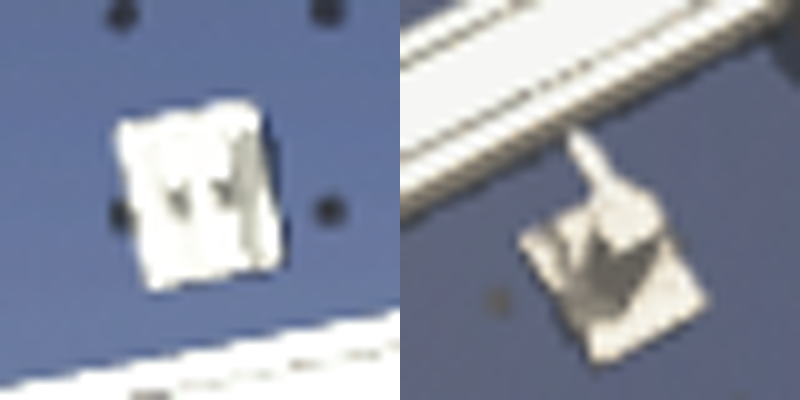

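```bash
cat >> h.py <<'E'
from scipy.spatial.transform import Rotation as Rn
def tool(o=None):
    o=o or robot.observe(); q=o["tcp_rot"]; R=Rn.from_quat([q[1],q[2],q[3],q[0]]).as_matrix(); return o["tcp_pos"],R
def go(target,jaw=None):
    """shift in tool axes to target, and turn about tool x so the y axis is (+-)along jaw (rad, world angle)"""
    p,R=tool(); print("t",round(robot.observe()["t"],2),"tool y world deg",np.degrees(np.arctan2(R[1,1],R[0,1])).round(2),"x axis",R[:,0].round(4),"tcp",p.round(4))
    print("shift tool x,y,z:",(R.T@(np.array(target)-p)).round(4))
E
python3 - <<'E'
from h import *
p,R=tool(); print(R.round(3))
S=lambda x,y:((x+.5)/4-.5+205,(y+.5)/4-.5+205)
T=lambda x,y:((x+.5)/4-.5+235,(y+.5)/4-.5+70)
a=np.radians(10.2); ry=np.array([-np.sin(a),np.cos(a),0]); rx=np.array([np.cos(a),np.sin(a),0])
tip=at_z("scene",S(507,226),.055); print("tip",tip,proj("top",tip))
for s in ((303,326),): 
    i=at_z("scene",S(*s),.055); j=at_z("top",T(374,205),.055); print("index",i,j,"slide scene",(tip-i)@ry,"across",(tip-i)@rx)
stud=np.array([.5894,-.0009,.055]);print((tip-stud)@ry)
K=np.array([.6123,-.1191,.082]); go(K)
# jaw axis along rx -> world angle 10.2
# screws on plate: plate z
E
```

```text
[[-0.     0.332  0.943]
 [-0.     0.943 -0.332]
 [-1.    -0.    -0.   ]]
tip [0.60169123 0.15313134 0.055     ] [[265.16011544 129.31424238]]
index [0.62387935 0.00555708 0.055     ] [0.61895217 0.00414947 0.055     ] slide scene 0.14917111756419285 across 0.004295701900093126
0.14942037582028758
t 0.8 tool y world deg 70.59 x axis [-0. -0. -1.] tcp [0.1828 0.5187 0.2266]
shift tool x,y,z: [ 0.1446 -0.4588  0.6171]
```

Request:
send_rows:
  plan:
    - [0, -0.023, 0.031, 0]
    - [0, -0.023, 0.031, 0]
    - [0, -0.023, 0.031, 0]
    - [0, -0.023, 0.031, 0]
    - [0, -0.023, 0.031, 0]
    - [0, -0.023, 0.031, 0]
    - [0, -0.023, 0.031, 0]
    - [0, -0.023, 0.031, 0]
    - [0, -0.023, 0.031, 0]
    - [0, -0.023, 0.031, 0]
  fingers: 0.5

```text
t: 1.8
tcp_pos: [0.3994, 0.1974, 0.2268]
tcp_rot: [0.697, 0.119, 0.697, -0.119]
contact_force: [1.1, 0.5, 0.1]
width: 0.0461
```

Request:
send_rows:
  plan:
    - [0, -0.023, 0.031, 0]
    - [0, -0.023, 0.031, 0]
    - [0, -0.023, 0.031, 0]
    - [0, -0.023, 0.031, 0]
    - [0, -0.023, 0.031, 0]
    - [0, -0.023, 0.031, 0]
    - [0, -0.023, 0.031, 0]
    - [0, -0.023, 0.031, 0]
    - [0, -0.023, 0.031, 0]
    - [0, -0.023, 0.031, 0]

```text
t: 2.8
tcp_pos: [0.6153, -0.1227, 0.2266]
tcp_rot: [0.697, 0.119, 0.697, -0.119]
contact_force: [-0.0, 0.1, 0.2]
width: 0.0465
```

Request:
send_rows:
  plan:
    - [0, 0, 0, 7.55]
    - [0, 0, 0, 7.55]
    - [0, 0, 0, 7.55]
    - [0, 0, 0, 7.55]
    - [0, 0, 0, 7.55]
    - [0, 0, 0, 7.55]
    - [0, 0, 0, 7.55]
    - [0, 0, 0, 7.55]
    - [0, 0, 0, 0]

```text
t: 3.7
tcp_pos: [0.6146, -0.1212, 0.2266]
tcp_rot: [0.542, 0.454, 0.542, -0.454]
contact_force: [-0.4, -0.6, -0.0]
width: 0.0466
```

```bash
python3 - <<'E'
from h import *
go([.6123,-.1191,.082]); print(robot.observe()["width"],robot.observe()["contact_force"])
E
```

```text
t 3.7 tool y world deg 10.08 x axis [-1.e-04  0.e+00 -1.e+00] tcp [ 0.6146 -0.1212  0.2266]
shift tool x,y,z: [ 0.1446 -0.0019 -0.0024]
0.04655407927842233 [-0.38866921 -0.59884833 -0.02652348]
```

Request:
send_rows:
  plan:
    - [0.04, -0.002, -0.002, 0]
    - [0.04, 0, 0, 0]
    - [0.03, 0, 0, 0]
    - [0.02, 0, 0, 0]
    - [0.014, 0, 0, 0]
    - [0, 0, 0, 0]

```text
t: 4.3
tcp_pos: [0.6116, -0.1194, 0.0811]
tcp_rot: [0.542, 0.453, 0.544, -0.453]
contact_force: [0.2, -0.5, 0.0]
width: 0.0465
```

```bash
python3 - <<'E'
from h import *
go([.6123,-.1191,.082]); print(robot.observe()["contact_force"])
im=robot.get_image("scene"); crop("s",im,(240,290),90,70,8,"pics/kn.png")
E
```

```text
t 4.3 tool y world deg 10.32 x axis [-2.5e-03  7.0e-04 -1.0e+00] tcp [ 0.6116 -0.1194  0.0811]
shift tool x,y,z: [-0.0009  0.0008 -0.0001]
[ 0.15443514 -0.53747125  0.03172183]
pics/kn.png origin 195 255 x 8
```

View pics/kn.png

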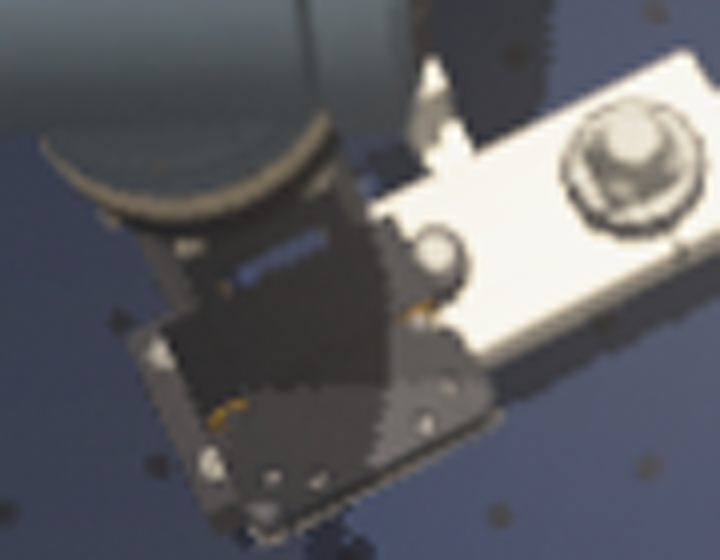

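The knob is hidden under the gripper. I'll close and check that the width comes to 17 mm.

Request:
send_rows:
  plan:
    - [0, 0, 0, 0]
    - [0, 0, 0, 0]
    - [0, 0, 0, 0]
    - [0, 0, 0, 0]
    - [0, 0, 0, 0]
    - [0, 0, 0, 0]
  fingers: 0
  newtons: 15

```text
t: 4.95
tcp_pos: [0.6138, -0.1195, 0.0833]
tcp_rot: [0.544, 0.454, 0.541, -0.453]
contact_force: [7.1, 1.2, -1.4]
width: 0.0171
```

Request:
send_rows:
  plan:
    - [0, 0.008, -0.0005, -8]
    - [0, 0.007, -0.0005, -8]
    - [0, 0.007, -0.0005, -8]
    - [0, 0.007, -0.0005, -8]
    - [0, 0.007, -0.0005, -8]

```text
t: 5.45
tcp_pos: [0.6433, -0.1025, 0.0832]
tcp_rot: [0.666, 0.239, 0.665, -0.239]
contact_force: [-2.2, -1.6, 3.2]
width: 0.0166
```

```bash
python3 - <<'E'
from h import *
piv=np.array([.6039,-.0694]); p,R=tool(); d=p[:2]-piv; a=np.radians(10.2)
print(p,np.linalg.norm(d),"lever deg",np.degrees(np.arctan2(d[1],d[0]))+90-10.2, "jaw",np.degrees(np.arctan2(R[1,1],R[0,1])),robot.observe()["contact_force"])
E
```

```text
[ 0.643255   -0.10248992  0.08318715] 0.05141749648386303 lever deg 39.742682145742506 jaw 50.52567478428224 [-2.15296394 -1.60842557  3.22488678]
```

Request:
send_rows:
  plan:
    - [0, 0.007, -0.0005, -8]
    - [0, 0.007, -0.0005, -8]
    - [0, 0.007, -0.0005, -8]
    - [0, 0.007, -0.0005, -8]
    - [0, 0.007, -0.0005, -8]
    - [0, 0.007, -0.0005, -8]
    - [0, 0, 0, 0]

```text
t: 6.15
tcp_pos: [0.6539, -0.0625, 0.0831]
tcp_rot: [0.705, -0.052, 0.705, 0.052]
contact_force: [-2.8, -2.0, 3.1]
width: 0.0167
```

```bash
python3 - <<'E'
from h import *
piv=np.array([.6039,-.0694]); p,R=tool(); d=p[:2]-piv; a=np.radians(10.2)
print(p,np.linalg.norm(d),"lever deg",np.degrees(np.arctan2(d[1],d[0]))+90-10.2, "jaw",np.degrees(np.arctan2(R[1,1],R[0,1])),robot.observe()["contact_force"])
E
```

```text
[ 0.65390872 -0.06250756  0.08313006] 0.05048145662741453 lever deg 87.64733805851095 jaw 98.40916840956861 [-2.79691272 -2.01516662  3.14819698]
```

Request:
send_rows:
  plan:
    - [0, 0.002, 0, -1.8]
    - [0, 0.015, 0, 0]
    - [0, 0.015, 0, 0]
    - [0, 0.015, 0, 0]
    - [0, 0.015, 0, 0]
    - [0, 0.015, 0, 0]
    - [0, 0.015, 0, 0]
    - [0, 0, 0, 0]

```text
t: 6.95
tcp_pos: [0.6378, 0.0292, 0.0831]
tcp_rot: [0.704, -0.061, 0.705, 0.061]
contact_force: [-4.2, 2.9, 5.8]
width: 0.0166
```

```bash
python3 - <<'E'
from h import *
print(tool()[0],robot.observe()["contact_force"])
im=robot.get_image("scene"); crop("s",im,(310,270),170,130,4,"pics/sl.png")
E
```

```text
[0.63781036 0.02922797 0.08307481] [-4.16311183  2.94312808  5.7863886 ]
pics/sl.png origin 225 205 x 4
```

View pics/sl.png

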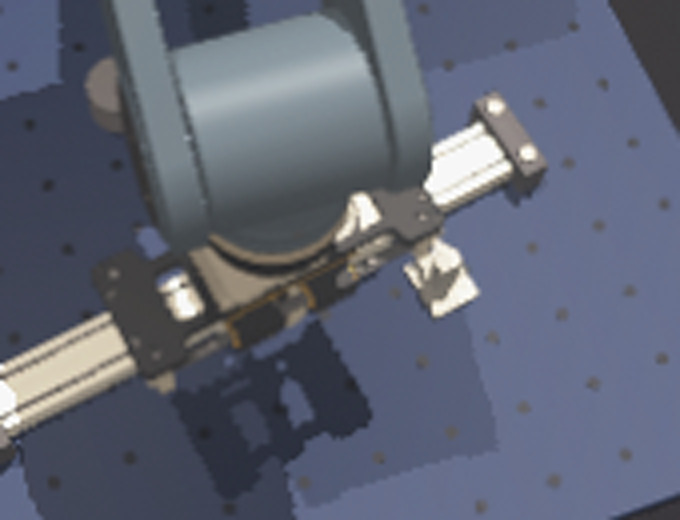

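Request:
send_rows:
  plan:
    - [0, 0.015, 0, 0]
    - [0, 0.015, 0, 0]
    - [0, 0.01, 0, 0]
    - [0, 0.01, 0, 0]
    - [0, 0, 0, 0]
    - [0, 0, 0, 0]

```text
t: 7.6
tcp_pos: [0.6294, 0.0778, 0.0831]
tcp_rot: [0.704, -0.06, 0.705, 0.061]
contact_force: [-3.2, 1.9, 5.3]
width: 0.0166
```

```bash
python3 - <<'E'
from h import *
print(tool()[0],robot.observe()["contact_force"])
im=robot.get_image("scene"); crop("s",im,(310,260),170,130,4,"pics/sl2.png")
im=robot.get_image("top"); crop("s",im,(280,130),170,130,4,"pics/sl2t.png")
E
```

```text
[0.6294007  0.07779748 0.08308106] [-3.24867499  1.86790527  5.33574429]
pics/sl2.png origin 225 195 x 4
pics/sl2t.png origin 195 65 x 4
```

View pics/sl2.png

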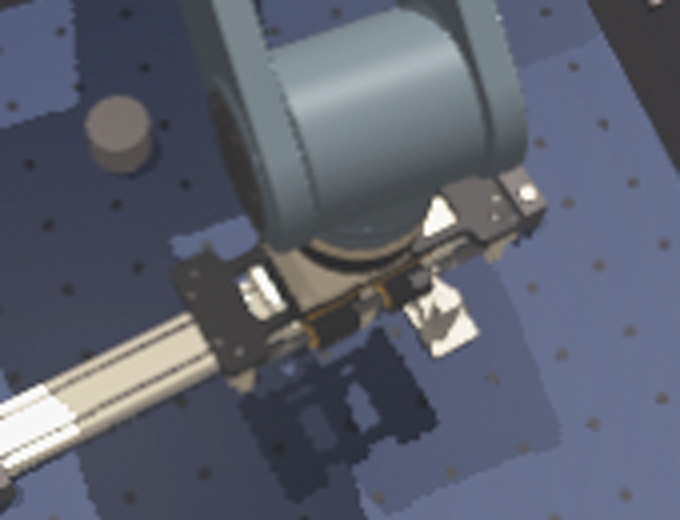

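View pics/sl2t.png

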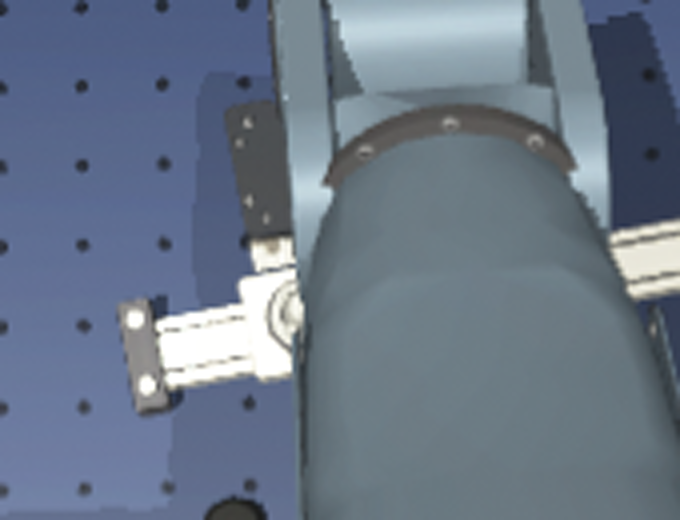

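Request:
send_rows:
  plan:
    - [0, 0.003, 0, 0]
    - [0, 0.003, 0, 0]
    - [0, 0, 0, 0]
    - [0, 0, 0, 0]

```text
t: 8.1
tcp_pos: [0.6285, 0.0827, 0.0831]
tcp_rot: [0.705, -0.061, 0.705, 0.06]
contact_force: [-3.9, -2.5, 5.7]
width: 0.0164
```

Request:
send_rows:
  plan:
    - [0, 0, 0, 0]
    - [0, 0, 0, 0]
    - [0, 0, 0, 0]
    - [-0.03, 0, 0, 0]
    - [-0.04, 0, 0, 0]
    - [0, -0.04, 0, 0]
    - [0, -0.04, 0, 0]
    - [0, -0.04, 0, 0]
    - [0, -0.04, 0, 0]
    - [0, -0.03, 0, 0]
  fingers: 0.4

```text
t: 9.1
tcp_pos: [0.6616, -0.1063, 0.1525]
tcp_rot: [0.705, -0.061, 0.704, 0.061]
contact_force: [-0.7, 0.5, -0.6]
width: 0.0373
```

```bash
python3 - <<'E'
from h import *
print(tool()[0],robot.observe()["contact_force"])
im=robot.get_image("scene"); cv2.imwrite("pics/f3.png",im);crop("s",im,(320,260),100,75,8,"pics/sl3.png")
im=robot.get_image("top"); cv2.imwrite("pics/f3t.png",im);crop("s",im,(280,130),100,75,8,"pics/sl3t.png")
E
```

```text
[ 0.66162753 -0.10628532  0.15254904] [-0.66326187  0.53134993 -0.58115171]
pics/sl3.png origin 270 222 x 8
pics/sl3t.png origin 230 92 x 8
```

View pics/sl3.png

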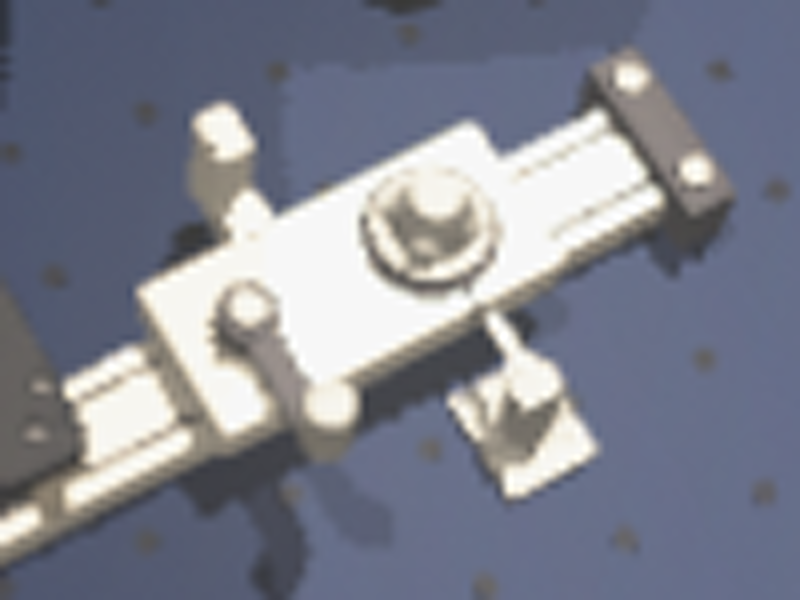

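View pics/sl3t.png

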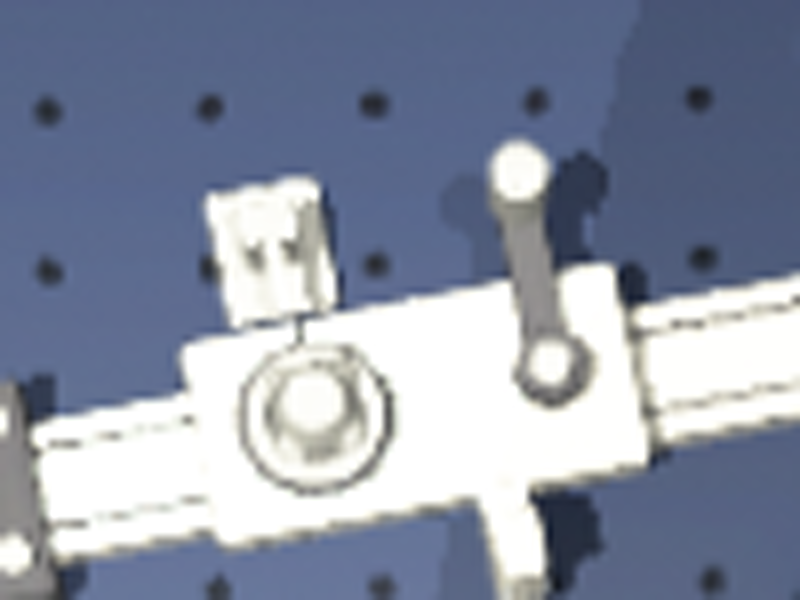

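```bash
python3 - <<'E'
from h import *
S=lambda x,y:((x+.5)/8-.5+270,(y+.5)/8-.5+222)
T=lambda x,y:((x+.5)/8-.5+230,(y+.5)/8-.5+92)
d=dict(knobtop=((332,403),(520,170)),hubtop=((248,306),(551,360)),studtop=((440,197),(316,400)))
P={}
for k,(s,t) in d.items():
    P[k],e=tri(S(*s),T(*t)); print(k,P[k].round(4),e.round(4))
v=P["studtop"]-P["hubtop"]; print("rail ang",np.degrees(np.arctan2(-v[0],v[1])),np.hypot(*v[:2]))
for dg in(9.6,10.2,10.8):
    a=np.radians(dg); ry=np.array([-np.sin(a),np.cos(a),0]); rx=np.array([np.cos(a),np.sin(a),0])
    tip=at_z("scene",S(488,311),.055); i=at_z("scene",S(472,294),.055); st=P["studtop"]
    print(dg,tip,i,"idx-tip",(i-tip)@ry,"across",(tip-i)@rx,"stud-tip",(st-tip)@ry, "idx top",at_z("top",T(300,330),.055))
im=cv2.imread("pics/f3.png"); crop("s",im,(331,260),24,18,33,"pics/z.png")
E
```

```text
knobtop [0.628  0.0841 0.0986] 0.0001
hubtop [0.5789 0.0755 0.0716] 0.0005
studtop [0.5667 0.1444 0.0819] 0.0015
rail ang 10.064947220948367 0.07004713335646776
9.6 [0.59920034 0.1518393  0.055     ] [0.59190617 0.14910344 0.055     ] idx-tip -0.0014811099267188744 across 0.007648275855161404 stud-tip -0.001881380378013242 idx top [0.59321327 0.14879792 0.055     ]
10.2 [0.59920034 0.1518393  0.055     ] [0.59190617 0.14910344 0.055     ] idx-tip -0.0014009376229051002 across 0.007663366358748556 stud-tip -0.001532421841794029 idx top [0.59321327 0.14879792 0.055     ]
10.8 [0.59920034 0.1518393  0.055     ] [0.59190617 0.14910344 0.055     ] idx-tip -0.0013206116904938433 across 0.007677616487856182 stud-tip -0.0011832952582510414 idx top [0.59321327 0.14879792 0.055     ]
pics/z.png origin 319 251 x 33
```

View pics/z.png

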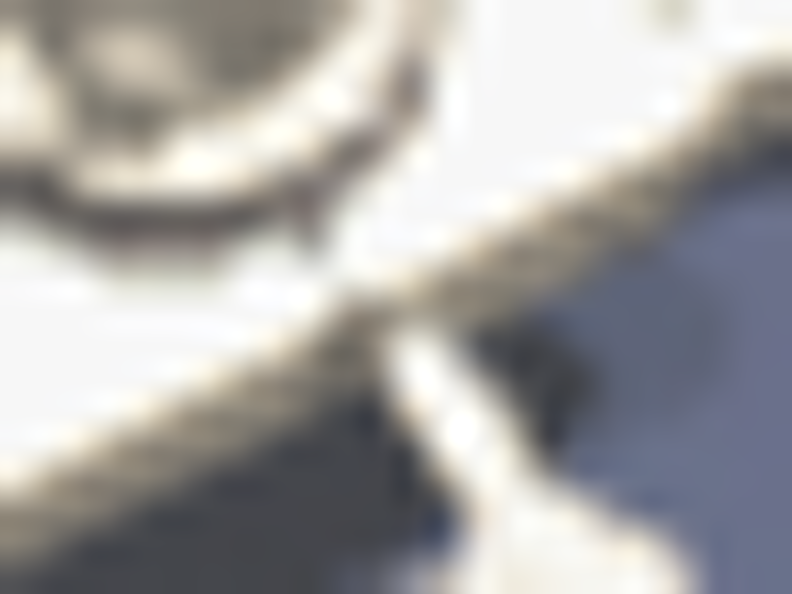

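```bash
python3 - <<'E'
from h import *
go([.6280,.0841,.082])
E
```

```text
t 9.2 tool y world deg 99.76 x axis [ 4.e-04 -5.e-04 -1.e+00] tcp [ 0.6617 -0.1075  0.1524]
shift tool x,y,z: [ 0.0702  0.1946 -0.0008]
```

Request:
send_rows:
  plan:
    - [0, 0.04, 0, 0]
    - [0, 0.04, 0, 0]
    - [0, 0.04, 0, 0]
    - [0, 0.04, 0, 0]
    - [0, 0.034, -0.001, 0]
    - [0, 0, 0, 0]
    - [0.025, 0, 0, 0]
    - [0.025, 0, 0, 0]
    - [0.02, 0, 0, 0]
    - [0, 0, 0, 0]

```text
t: 10.2
tcp_pos: [0.6252, 0.0868, 0.08]
tcp_rot: [0.703, -0.061, 0.706, 0.062]
contact_force: [-0.1, -0.1, 0.3]
width: 0.0377
```

Request:
send_rows:
  plan:
    - [0, 0, 0, 0]
    - [0, 0, 0, 0]
    - [0, 0, 0, 0]
  fingers: 0.22

```text
t: 10.5
tcp_pos: [0.6276, 0.0864, 0.0839]
tcp_rot: [0.705, -0.062, 0.704, 0.061]
contact_force: [0.5, -5.4, 1.2]
width: 0.0214
```

```bash
python3 - <<'E'
from h import *
go([.6280,.0841,.082]);print(robot.observe()["contact_force"])
E
```

```text
t 10.5 tool y world deg 100.0 x axis [ 2.3e-03 -7.0e-04 -1.0e+00] tcp [0.6276 0.0864 0.0839]
shift tool x,y,z: [ 0.002  -0.0023 -0.    ]
[ 0.48826982 -5.37466776  1.20592094]
```

Request:
send_rows:
  plan:
    - [0, -0.009, -0.0005, 8]
    - [0, -0.007, -0.0005, 8]
    - [0, -0.007, -0.0005, 8]
    - [0, -0.007, -0.0005, 8]
    - [0, -0.007, -0.0005, 8]
    - [0, -0.007, -0.0005, 8]
    - [0, -0.007, -0.0005, 8]
    - [0, -0.007, -0.0005, 8]

```text
t: 11.3
tcp_pos: [0.608, 0.0354, 0.0838]
tcp_rot: [0.63, 0.324, 0.628, -0.322]
contact_force: [1.8, 0.8, -0.1]
width: 0.0206
```

```bash
python3 - <<'E'
from h import *
piv=np.array([.5788,.0755]); p,R=tool(); d=p[:2]-piv
print(p,np.linalg.norm(d),"lever deg",np.degrees(np.arctan2(d[1],d[0]))+90-10.2, "jaw",np.degrees(np.arctan2(R[1,1],R[0,1])),robot.observe()["contact_force"])
E
```

```text
[0.60798765 0.03541227 0.08375799] 0.04958774952808691 lever deg 25.85814741599984 jaw 35.643301682032636 [ 1.81286572  0.7961122  -0.09600773]
```

Request:
send_rows:
  plan:
    - [0, -0.007, -0.0005, 8]
    - [0, -0.007, -0.0005, 8]
    - [0, -0.007, -0.0005, 8]
    - [0, -0.004, 0, 2]
    - [0, -0.002, 0, 0]
    - [0, 0, 0, 0]

```text
t: 11.9
tcp_pos: [0.5857, 0.0264, 0.084]
tcp_rot: [0.544, 0.457, 0.539, -0.452]
contact_force: [16.7, 5.8, -10.2]
width: 0.0207
```

```bash
python3 - <<'E'
from h import *
piv=np.array([.5788,.0755]); p,R=tool(); d=p[:2]-piv
print(p,np.linalg.norm(d),"lever deg",np.degrees(np.arctan2(d[1],d[0]))+90-10.2, "jaw",np.degrees(np.arctan2(R[1,1],R[0,1])),robot.observe()["contact_force"])
E
```

```text
[0.58565649 0.02644758 0.0840059 ] 0.04952930112927365 lever deg -2.2428237219139042 jaw 9.954137917187813 [ 16.69709017   5.79135648 -10.18793667]
```

Request:
send_rows:
  plan:
    - [0, 0.004, 0, 0]
    - [0, 0, 0, 0]
    - [0, 0, 0, 0]
    - [-0.03, 0, 0, 0]
    - [-0.04, 0, 0, 0]
    - [-0.04, 0, 0, 0]
    - [0, -0.02, 0.045, 0]
    - [0, -0.02, 0.045, 0]
    - [0, -0.02, 0.045, 0]
    - [0, 0, 0, 0]
  fingers: 0.75

```text
t: 12.9
tcp_pos: [0.5489, -0.1213, 0.1929]
tcp_rot: [0.541, 0.456, 0.54, -0.456]
contact_force: [1.6, 0.6, -0.7]
width: 0.0694
```

```bash
python3 - <<'E'
from h import *
print(tool()[0],robot.observe()["contact_force"])
im=robot.get_image("scene"); cv2.imwrite("pics/f4.png",im);crop("s",im,(310,250),133,100,6,"pics/sl4.png")
im=robot.get_image("top"); cv2.imwrite("pics/f4t.png",im);crop("s",im,(285,150),133,100,6,"pics/sl4t.png")
E
```

```text
[ 0.54890254 -0.12126028  0.19294401] [ 1.57466646  0.58405986 -0.65540493]
pics/sl4.png origin 243 200 x 6
pics/sl4t.png origin 218 100 x 6
```

View pics/sl4.png

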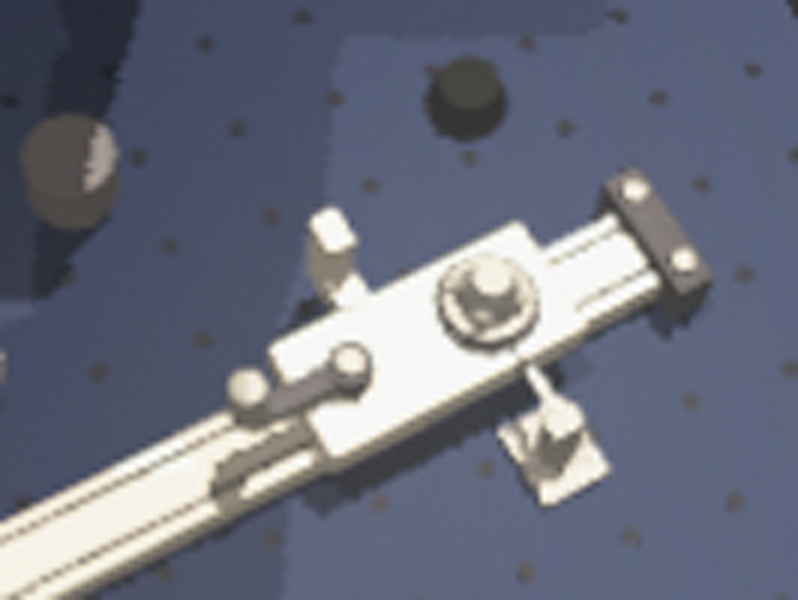

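View pics/sl4t.png

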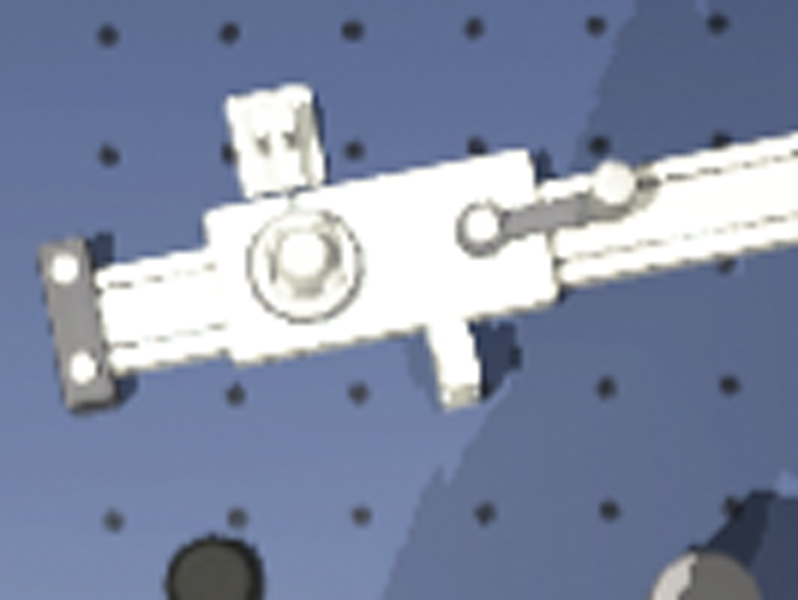

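```bash
python3 - <<'E'
from h import *
S=lambda x,y:((x+.5)/6-.5+243,(y+.5)/6-.5+200)
T=lambda x,y:((x+.5)/6-.5+218,(y+.5)/6-.5+100)
d=dict(knobtop=((249,387),(615,184)),hubtop=((351,362),(482,223)),studtop=((494,279),(305,251)),washer=((488,302),(305,264)))
P={}
for k,(s,t) in d.items():
    P[k],e=tri(S(*s),T(*t)); print(k,P[k].round(4),e.round(4))
v=P["hubtop"]-P["knobtop"]; print("lever",np.degrees(np.arctan2(-v[0],v[1])),np.hypot(*v[:2]))
a=np.radians(10.1); ry=np.array([-np.sin(a),np.cos(a),0]); rx=np.array([np.cos(a),np.sin(a),0])
tip=at_z("scene",S(533,369),.055); i=at_z("scene",S(521,355),.055)
print("idx-tip",(i-tip)@ry,(tip-i)@rx,"stud-tip",(P["studtop"]-tip)@ry, "hub+70-tip", (P["hubtop"]-tip)@ry+.07, "knob+120",(P["knobtop"]-tip)@ry+.12)
print("tip vs prev 0.5992 0.1518",tip)
im=cv2.imread("pics/f4.png"); crop("s",im,(331,260),24,18,33,"pics/z2.png")
h=P["hubtop"]+.07*ry; print("stud from hub",h)
E
```

```text
knobtop [0.5868 0.0276 0.098 ] 0.001
hubtop [0.5789 0.0768 0.0699] 0.0002
studtop [0.5669 0.1456 0.0822] 0.001
washer [0.5667 0.1458 0.058 ] 0.0004
lever 9.070453773237316 0.04977765191761769
idx-tip -0.001098196040595232 0.008150959441841165 stud-tip -0.001445539843819741 hub+70-tip -0.0013408616465209744 knob+120 -0.0011104775782964094
tip vs prev 0.5992 0.1518 [0.60161703 0.15327845 0.055     ]
pics/z2.png origin 319 251 x 33
stud from hub [0.56663819 0.1456858  0.06992469]
```

View pics/z2.png

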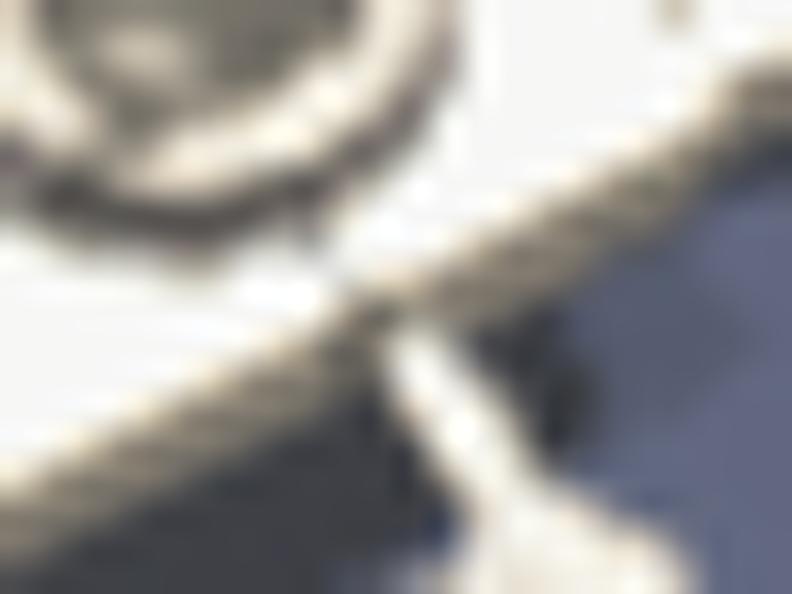

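Request:
send_rows:
  plan:
    - [0, 0, 0, -8.2]
    - [0, 0, 0, -8.2]
    - [0, 0, 0, -8.2]
    - [0, 0, 0, -8.2]
    - [0, 0, 0, -8.2]
    - [0, 0, 0, -8.2]
    - [0, 0, 0, -8.2]
    - [0, 0, 0, -8.2]
    - [0, 0, 0, -8.2]
    - [0, 0, 0, -8.2]

```text
t: 14.0
tcp_pos: [0.5506, -0.1152, 0.1926]
tcp_rot: [0.707, -0.015, 0.707, 0.015]
contact_force: [0.2, 0.6, 0.0]
width: 0.0696
```

Request:
send_rows:
  plan:
    - [0, 0, 0, -8.2]
    - [0, 0, 0, 0]

```text
t: 14.2
tcp_pos: [0.5506, -0.1154, 0.1926]
tcp_rot: [0.704, -0.064, 0.704, 0.064]
contact_force: [-0.4, 0.1, 0.2]
width: 0.07
```

```bash
python3 - <<'E'
from h import *
im=robot.get_image("top"); cv2.imwrite("pics/f5t.png",im);crop("t",im,(335,200),40,30,20,"pics/capT.png")
im=robot.get_image("scene"); crop("s",im,(254,229),40,30,20,"pics/capS.png")
cv2.imwrite("pics/capB.png",cv2.resize(np.hstack([cv2.imread("pics/capT.png"),cv2.imread("pics/capS.png")]),(800,300)))
go([.431,-.0072,.035])
E
```

```text
pics/capT.png origin 315 185 x 20
pics/capS.png origin 234 214 x 20
t 14.3 tool y world deg 100.02 x axis [-2.e-04  1.e-04 -1.e+00] tcp [ 0.5505 -0.1158  0.1926]
shift tool x,y,z: [ 0.1576  0.1277 -0.0988]
```

View pics/capB.png

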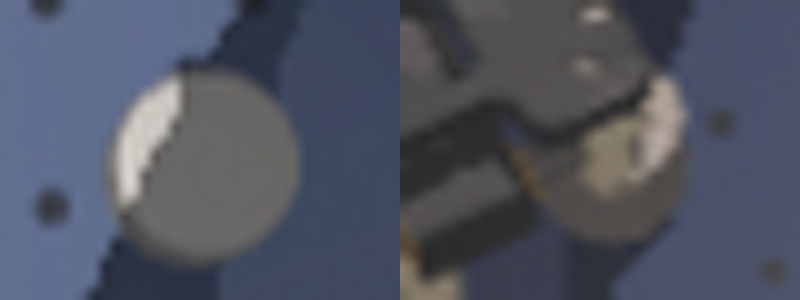

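Request:
send_rows:
  plan:
    - [0, 0.032, -0.0247, 0]
    - [0, 0.032, -0.0247, 0]
    - [0, 0.032, -0.0247, 0]
    - [0, 0.032, -0.0247, 0]
    - [0, 0, 0, 0]
    - [0.04, 0, 0, 0]
    - [0.04, 0, 0, 0]
    - [0.02, 0, 0, 0]
    - [0, 0, 0, 0]
    - [0, 0, 0, 0]

```text
t: 15.3
tcp_pos: [0.4311, -0.0084, 0.0931]
tcp_rot: [0.704, -0.062, 0.704, 0.062]
contact_force: [0.7, -1.1, -0.2]
width: 0.0697
```

```bash
python3 - <<'E'
from h import *
go([.431,-.0072,.035])
E
```

```text
t 15.3 tool y world deg 100.1 x axis [ 2.e-04 -1.e-04 -1.e+00] tcp [ 0.4311 -0.0084  0.0931]
shift tool x,y,z: [0.0581 0.0012 0.0001]
```

Request:
send_rows:
  plan:
    - [0.03, 0.001, 0, 0]
    - [0.02, 0, 0, 0]
    - [0.008, 0, 0, 0]
    - [0, 0, 0, 0]

```text
t: 15.7
tcp_pos: [0.4307, -0.0074, 0.035]
tcp_rot: [0.704, -0.063, 0.704, 0.063]
contact_force: [0.7, -0.3, -0.4]
width: 0.0697
```

Request:
send_rows:
  plan:
    - [0, 0, 0, 0]
    - [0, 0, 0, 0]
    - [0, 0, 0, 0]
    - [0, 0, 0, 0]
    - [0, 0, 0, 0]
    - [0, 0, 0, 0]
  fingers: 0
  newtons: 50

```text
t: 16.3
tcp_pos: [0.4307, -0.0074, 0.0352]
tcp_rot: [0.705, -0.063, 0.704, 0.063]
contact_force: [-2.2, 0.0, 7.5]
width: 0.0431
```

Request:
send_rows:
  plan:
    - [-0.02, 0, 0, 0]
    - [-0.04, 0, 0, 0]
    - [-0.04, 0, 0, 0]
    - [0, 0, 0, 0]

```text
t: 16.7
tcp_pos: [0.4325, -0.0076, 0.1387]
tcp_rot: [0.707, -0.063, 0.702, 0.062]
contact_force: [0.2, 0.1, -1.5]
width: 0.0434
```

```bash
python3 - <<'E'
from h import *
print(robot.observe()["contact_force"],robot.observe()["width"])
go([.5667,.1457,.115])
im=robot.get_image("top"); crop("t",im,(335,190),100,75,8,"pics/lift.png")
E
```

```text
[ 0.19672248  0.05899173 -1.47235608] 0.0433973075366267
t 16.7 tool y world deg 100.19 x axis [ 7.4e-03 -9.0e-04 -1.0e+00] tcp [ 0.4325 -0.0076  0.1387]
shift tool x,y,z: [0.0245 0.1272 0.159 ]
pics/lift.png origin 285 152 x 8
```

View pics/lift.png

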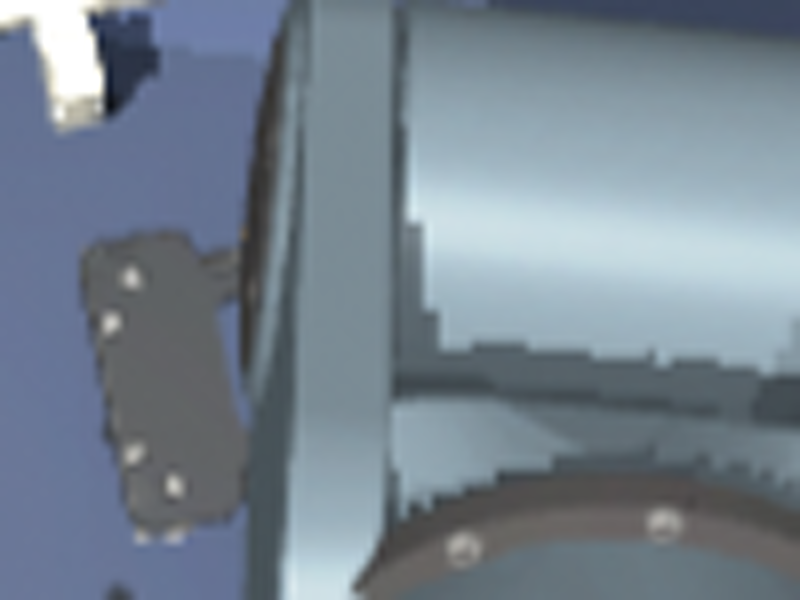

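Request:
send_rows:
  plan:
    - [0, 0.0254, 0.0318, 0]
    - [0, 0.0254, 0.0318, 0]
    - [0, 0.0254, 0.0318, 0]
    - [0, 0.0254, 0.0318, 0]
    - [0, 0.0254, 0.0318, 0]
    - [0, 0, 0, 0]
    - [0, 0, 0, 0]

```text
t: 17.45
tcp_pos: [0.5635, 0.146, 0.1326]
tcp_rot: [0.703, -0.063, 0.705, 0.063]
contact_force: [-0.5, -0.3, -1.3]
width: 0.0428
```

```bash
python3 - <<'E'
from h import *
print(robot.observe()["contact_force"],robot.observe()["width"])
go([.5667,.1457,.115])
im=robot.get_image("scene"); crop("t",im,(325,245),100,75,8,"pics/ab.png")
im=robot.get_image("top"); crop("t",im,(270,145),100,75,8,"pics/abt.png")
E
```

```text
[-0.49571543 -0.26446477 -1.34222901] 0.04283650657018587
t 17.45 tool y world deg 100.25 x axis [-3.e-03 -6.e-04 -1.e+00] tcp [0.5635 0.146  0.1326]
shift tool x,y,z: [ 0.0176 -0.0009  0.0032]
pics/ab.png origin 275 207 x 8
pics/abt.png origin 220 107 x 8
```

View pics/ab.png

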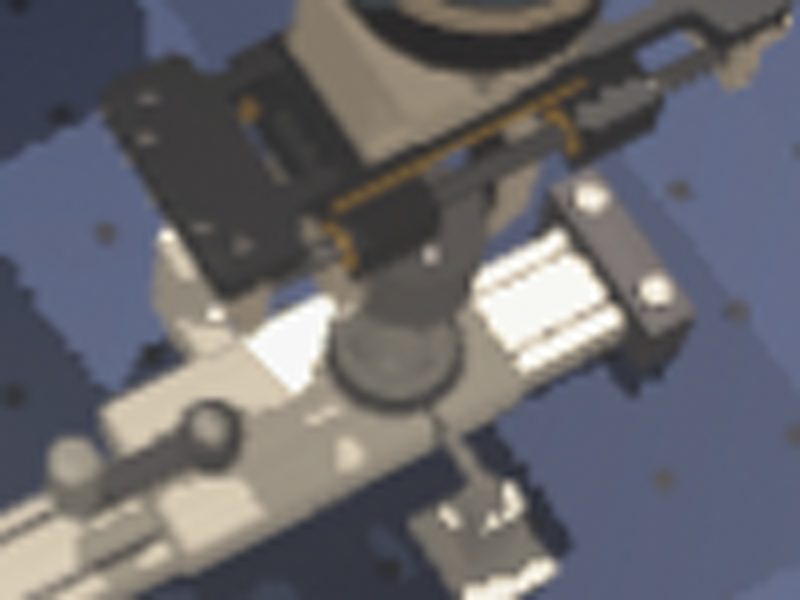

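View pics/abt.png

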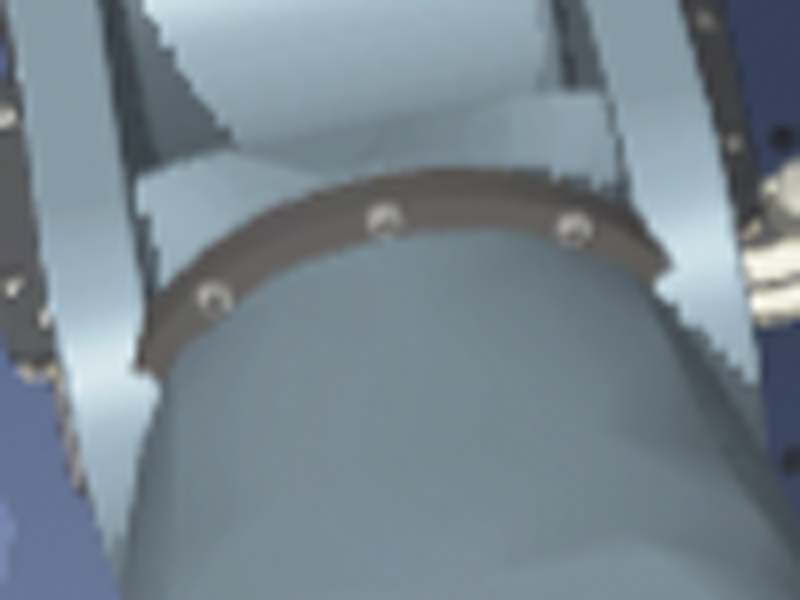

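```bash
python3 - <<'E'
from h import *
p=tool()[0]
f=lambda P:((proj("scene",P)-[275,207]+.5)*8).round(0).tolist()
for dz in(-.0185,.0175): print("cap",dz,f([p[0],p[1],p[2]+dz]))
print("stud top,base",f([.5667,.1457,.082]),f([.5667,.1457,.058]))
im=robot.get_image("scene");im=cv2.convertScaleAbs(im,alpha=2.2); crop("t",im,(328,243),50,38,16,"pics/ab2.png")
E
```

```text
cap -0.0185 [[405.0, 263.0]]
cap 0.0175 [[415.0, 211.0]]
stud top,base [[402.0, 316.0]] [[396.0, 347.0]]
pics/ab2.png origin 303 224 x 16
```

View pics/ab2.png

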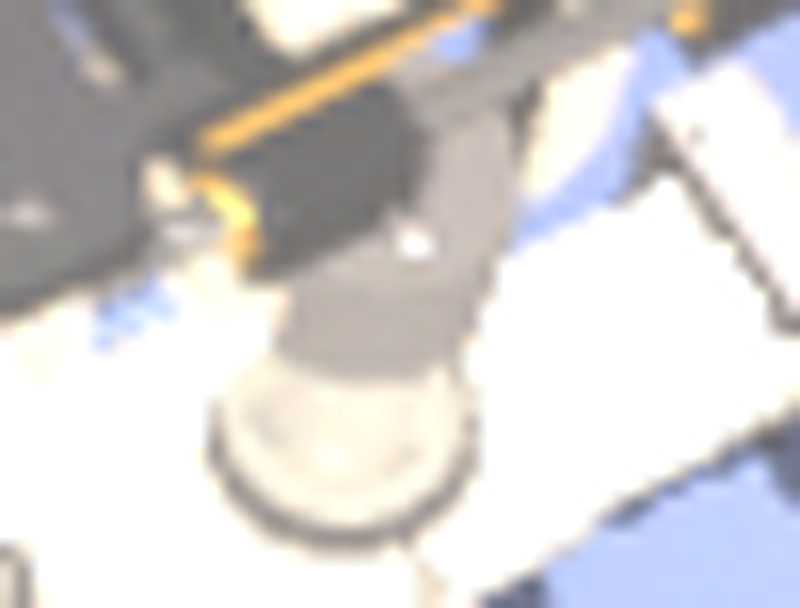

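Request:
send_rows:
  plan:
    - [0.01, -0.001, 0.002, 0]
    - [0.01, 0, 0, 0]
    - [0.006, 0, 0, 0]
    - [0, 0, 0, 0]
    - [0, 0, 0, 0]

```text
t: 18.1
tcp_pos: [0.5665, 0.1451, 0.1085]
tcp_rot: [0.704, -0.063, 0.704, 0.063]
contact_force: [-0.6, -0.1, -0.0]
width: 0.0432
```

```bash
python3 - <<'E'
from h import *
print(robot.observe()["contact_force"],robot.observe()["width"])
go([.5667,.1457,.08])
im=robot.get_image("scene");im=cv2.convertScaleAbs(im,alpha=2.2); crop("t",im,(328,243),50,38,16,"pics/ab3.png")
p=tool()[0]
f=lambda P:((proj("scene",P)-[303,224]+.5)*16).round(0).tolist()
print(f([p[0],p[1],p[2]-.0185]),f([.5667,.1457,.058]))
th=np.linspace(0,2*np.pi,9)
print(f([[p[0]+.022*np.cos(t),p[1]+.022*np.sin(t),p[2]-.0185] for t in th]))
E
```

```text
[-6.42768405e-01 -5.05177337e-02 -1.58403571e-04] 0.04317632823807003
t 18.1 tool y world deg 100.18 x axis [-2.e-04 -1.e-04 -1.e+00] tcp [0.5665 0.1451 0.1085]
shift tool x,y,z: [0.0285 0.0005 0.0004]
pics/ab3.png origin 303 224 x 16
[[357.0, 339.0]] [[343.0, 423.0]]
[[407.0, 458.0], [483.0, 394.0], [484.0, 300.0], [411.0, 229.0], [307.0, 223.0], [232.0, 285.0], [229.0, 379.0], [302.0, 452.0], [407.0, 458.0]]
```

View pics/ab3.png

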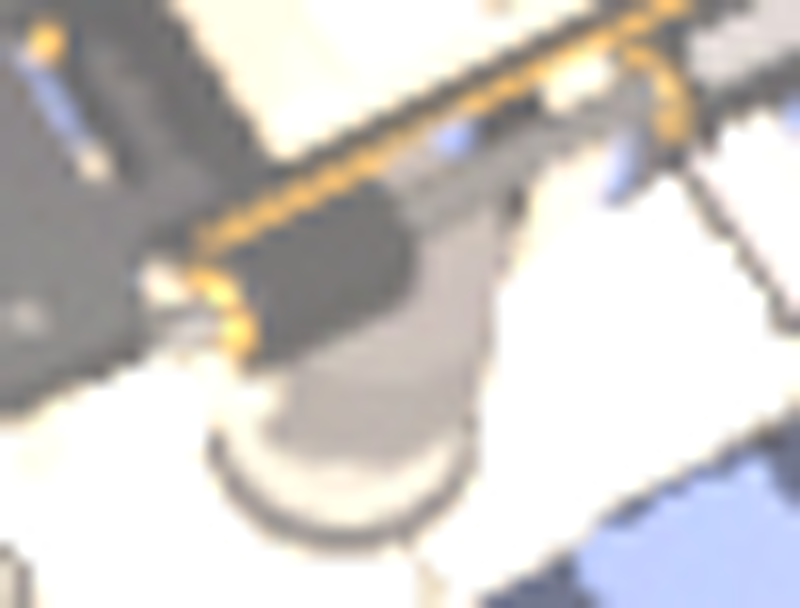

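Request:
send_rows:
  plan:
    - [0.005, 0, 0, 0]
    - [0.005, 0, 0, 0]
    - [0.005, 0, 0, 0]
    - [0.003, 0, 0, 0]
    - [0, 0, 0, 0]
  newtons: 60

```text
t: 18.65
tcp_pos: [0.5665, 0.1449, 0.0901]
tcp_rot: [0.704, -0.063, 0.704, 0.063]
contact_force: [2.5, -2.3, -2.7]
width: 0.0432
```

```bash
python3 - <<'E'
from h import *
print(robot.observe()["contact_force"],robot.observe()["width"])
go([.5667,.1457,.076])
E
```

```text
[ 2.51412819 -2.30721705 -2.70645851] 0.04319293774245818
t 18.65 tool y world deg 100.19 x axis [-0.e+00 -4.e-04 -1.e+00] tcp [0.5665 0.1449 0.0901]
shift tool x,y,z: [0.0141 0.0008 0.0003]
```

Request:
send_rows:
  plan:
    - [0.002, 0, 0, 0]
    - [0.002, 0, 0, 0]
    - [0, 0, 0, 0]

```text
t: 18.95
tcp_pos: [0.5666, 0.1451, 0.0864]
tcp_rot: [0.704, -0.063, 0.704, 0.063]
contact_force: [1.2, -2.8, 0.2]
width: 0.043
```

Request:
send_rows:
  plan:
    - [0.002, 0, 0, 0]
    - [0.001, 0, 0, 0]
    - [0, 0, 0, 0]

```text
t: 19.25
tcp_pos: [0.5667, 0.1451, 0.0845]
tcp_rot: [0.705, -0.063, 0.704, 0.063]
contact_force: [-1.4, -3.8, 11.0]
width: 0.0433
```

Request:
send_rows:
  plan:
    - [0.001, 0, 0, 0]
    - [0.001, 0, 0, 0]
    - [0, 0, 0, 0]

```text
t: 19.55
tcp_pos: [0.5669, 0.1452, 0.0842]
tcp_rot: [0.705, -0.063, 0.704, 0.063]
contact_force: [-9.1, -5.8, 28.2]
width: 0.0431
```

Request:
send_rows:
  plan:
    - [0.001, 0, 0, 0]
    - [0.001, 0, 0, 0]
    - [0, 0, 0, 0]

```text
t: 19.85
tcp_pos: [0.5672, 0.1452, 0.084]
tcp_rot: [0.705, -0.063, 0.704, 0.063]
contact_force: [-15.8, -8.1, 47.2]
width: 0.0432
```

Request:
send_rows:
  plan:
    - [0.001, 0, 0, 0]
    - [0.001, 0, 0, 0]
    - [0, 0, 0, 0]

```text
t: 20.15
tcp_pos: [0.5678, 0.1454, 0.0833]
tcp_rot: [0.706, -0.063, 0.703, 0.063]
contact_force: [-18.7, -6.4, 59.7]
width: 0.043
```

Request:
send_rows:
  plan:
    - [-0.003, 0, 0, 0]
    - [-0.003, 0, 0, 0]
    - [0, 0, 0, 0]

```text
t: 20.45
tcp_pos: [0.5672, 0.1453, 0.0846]
tcp_rot: [0.705, -0.063, 0.704, 0.063]
contact_force: [2.3, -2.5, 7.6]
width: 0.0434
```

```bash
python3 - <<'E'
from h import *
o=robot.observe();print(o["contact_force"],o["wrist_torque"],o["width"])
go([.5667,.1457,.076])
im=robot.get_image("scene");im=cv2.convertScaleAbs(im,alpha=2); crop("t",im,(328,243),50,38,16,"pics/ab4.png");crop("t",im,(320,243),100,75,8,"pics/ab5.png")
E
```

```text
[ 2.26586786 -2.4901117   7.60860996] [-0.42509789 -0.478185    0.04851679] 0.043380226038617964
t 20.45 tool y world deg 100.2 x axis [ 2.2e-03  3.0e-04 -1.0e+00] tcp [0.5672 0.1453 0.0846]
shift tool x,y,z: [ 0.0086  0.0005 -0.0005]
pics/ab4.png origin 303 224 x 16
pics/ab5.png origin 270 205 x 8
```

View pics/ab4.png

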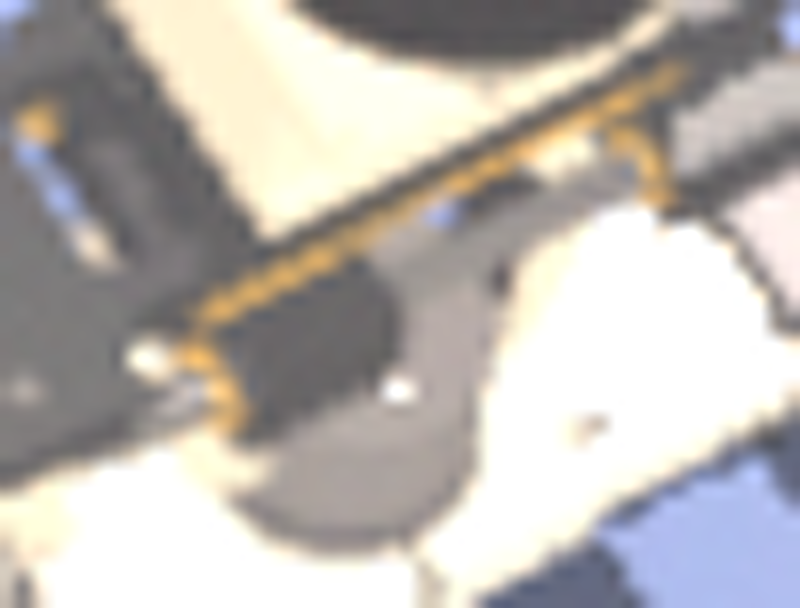

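View pics/ab5.png

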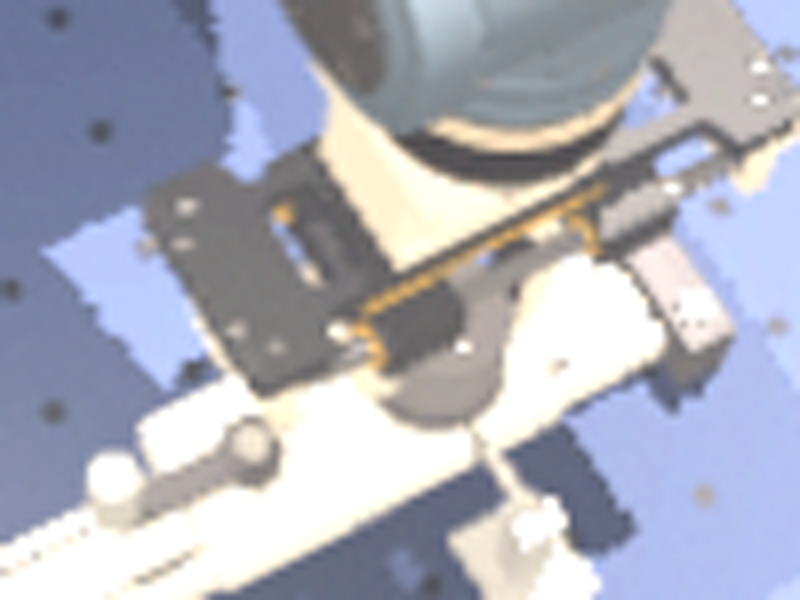

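```bash
python3 - <<'E'
from h import *
o=robot.observe();print(o["contact_force"],o["width"])
im=robot.get_image("scene"); c=im[243:264,312:342].astype(float); c=np.clip((c-40)*1.6,0,255).astype(np.uint8)
c=cv2.resize(c,None,fx=26,fy=26,interpolation=cv2.INTER_CUBIC)
f=lambda P:((proj("scene",P)-[312,243]+.5)*26)
th=np.linspace(0,2*np.pi,60)
def ring(x,y,z,r,col): cv2.polylines(c,[f([[x+r*np.cos(t),y+r*np.sin(t),z] for t in th]).astype(int).reshape(-1,1,2)],True,col,1)
ring(.5667,.1457,.0575,.022,(0,255,0)); ring(.5672,.1453,.066,.022,(0,0,255))
cv2.imwrite("pics/z5.png",c)
E
```

```text
[ 1.83821965 -2.87538768  7.17314738] 0.042812432174897795
```

View pics/z5.png

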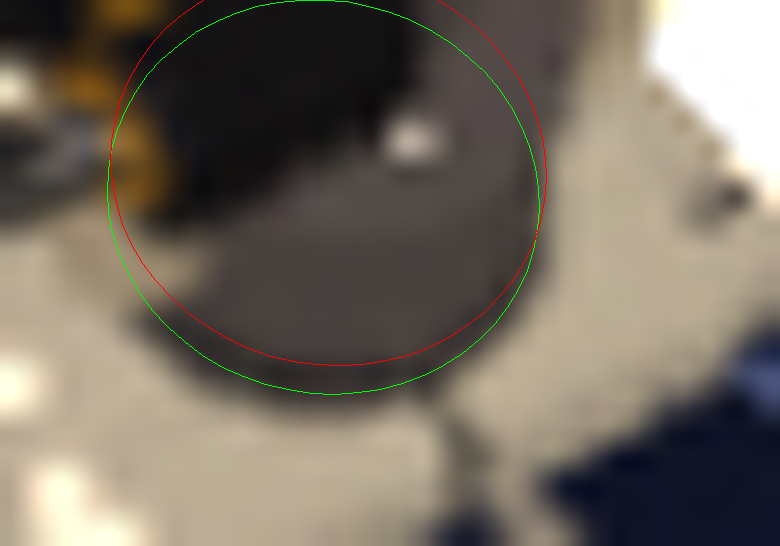

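```bash
python3 - <<'E'
from h import *
im=robot.get_image("scene"); old=cv2.imread("pics/f4.png"); out=[]
f=lambda P:((proj("scene",P)-[312,243]+.5)*18)
for I in(old,im):
    c=I[243:268,312:334].astype(float); c=np.clip(c*1.3,0,255).astype(np.uint8)
    c=cv2.resize(c,None,fx=18,fy=18,interpolation=cv2.INTER_NEAREST)
    q=f([.5667,.1457,.0575])[0]; out.append(c)
    # column profile at px col 324..325
    print([tuple(int(v) for v in I[y,322:327].mean(axis=1)) for y in range(251,263)])
cv2.imwrite("pics/cmp.png",np.hstack(out))
for z in(.0575,.0605,.066,.07):
    th=np.linspace(0,2*np.pi,200); P=proj("scene",[[.5669+.022*np.cos(t),.1454+.022*np.sin(t),z] for t in th]); print(z,"rim lowest row",P[:,1].max(), "rightmost",P[:,0].max(),"left",P[:,0].min())
P=proj("scene",[[.5667+.0205*np.cos(t),.1457+.0205*np.sin(t),.0605] for t in th]);print("washer",P[:,1].max(),P[:,0].max(),P[:,0].min())
E
```

```text
[(130, 136, 124, 115, 111), (169, 186, 158, 120, 106), (131, 148, 150, 125, 120), (124, 114, 145, 164, 190), (142, 157, 219, 232, 230), (138, 181, 200, 184, 147), (86, 85, 91, 90, 87), (150, 140, 120, 124, 170), (236, 225, 201, 206, 244), (246, 246, 246, 246, 246), (246, 246, 246, 245, 236), (246, 245, 236, 204, 149)]
[(83, 85, 87, 87, 88), (81, 81, 82, 82, 82), (81, 82, 82, 82, 82), (81, 82, 82, 82, 82), (81, 81, 82, 82, 82), (79, 80, 79, 80, 80), (73, 71, 70, 72, 69), (93, 86, 86, 86, 93), (136, 130, 130, 130, 141), (146, 146, 146, 146, 146), (146, 146, 146, 145, 145), (146, 146, 144, 142, 136)]
0.0575 rim lowest row 257.76069839944057 rightmost 332.1762352689666 left 315.5491107290467
0.0605 rim lowest row 257.3023730523054 rightmost 332.2922378868957 left 315.62221752730557
0.066 rim lowest row 256.45582489627674 rightmost 332.50643454487886 left 315.75720793446715
0.07 rim lowest row 255.83498959164262 rightmost 332.6634664661136 left 315.8561722132489
washer 256.67280839138544 331.80112603742396 316.2699027649418
```

View pics/cmp.png

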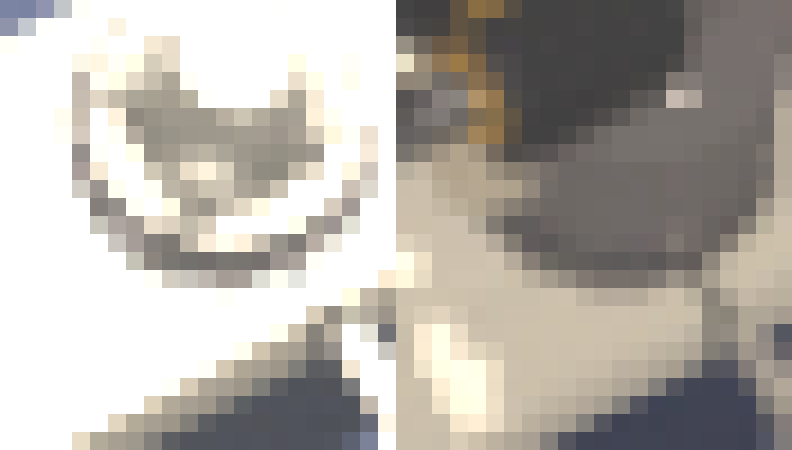

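Request:
send_rows:
  plan:
    - [-0.001, 0, 0, 0]
    - [0, 0, 0, 0]

```text
t: 20.8
tcp_pos: [0.5671, 0.1453, 0.085]
tcp_rot: [0.705, -0.063, 0.704, 0.063]
contact_force: [3.8, -1.7, 5.3]
width: 0.0432
```

Request:
send_rows:
  plan:
    - [-0.001, 0, 0, 0]
    - [0, 0, 0, 0]

```text
t: 21.0
tcp_pos: [0.5671, 0.1453, 0.0857]
tcp_rot: [0.705, -0.063, 0.704, 0.063]
contact_force: [4.1, -2.3, 2.7]
width: 0.0432
```

Request:
send_rows:
  plan:
    - [-0.001, 0, 0, 0]
    - [0, 0, 0, 0]

```text
t: 21.2
tcp_pos: [0.567, 0.1452, 0.0866]
tcp_rot: [0.705, -0.063, 0.704, 0.063]
contact_force: [4.3, -2.3, 3.0]
width: 0.0431
```

Request:
send_rows:
  plan:
    - [-0.001, 0, 0, 0]
    - [0, 0, 0, 0]

```text
t: 21.4
tcp_pos: [0.5663, 0.1451, 0.087]
tcp_rot: [0.704, -0.063, 0.705, 0.063]
contact_force: [3.8, -1.6, -2.7]
width: 0.0431
```

Request:
send_rows:
  plan:
    - [-0.001, 0, 0, 0]
    - [0, 0, 0, 0]

```text
t: 21.6
tcp_pos: [0.5662, 0.145, 0.0879]
tcp_rot: [0.704, -0.063, 0.705, 0.063]
contact_force: [3.8, -2.9, -3.1]
width: 0.0433
```

Request:
send_rows:
  plan:
    - [-0.001, 0, 0, 0]
    - [-0.001, 0, 0, 0]
    - [0, 0, 0, 0]

```text
t: 21.9
tcp_pos: [0.5665, 0.1451, 0.0905]
tcp_rot: [0.704, -0.063, 0.704, 0.063]
contact_force: [3.6, -3.0, 0.6]
width: 0.0434
```

Request:
send_rows:
  plan:
    - [-0.001, 0, 0, 0]
    - [0, 0, 0, 0]

```text
t: 22.1
tcp_pos: [0.5667, 0.1452, 0.0919]
tcp_rot: [0.704, -0.063, 0.704, 0.063]
contact_force: [3.6, -2.7, 2.1]
width: 0.0428
```

Request:
send_rows:
  plan:
    - [-0.001, 0, 0, 0]
    - [0, 0, 0, 0]

```text
t: 22.3
tcp_pos: [0.5668, 0.1453, 0.0932]
tcp_rot: [0.705, -0.063, 0.704, 0.063]
contact_force: [2.4, -1.9, 5.7]
width: 0.0432
```

Request:
send_rows:
  plan:
    - [-0.001, 0, 0, 0]
    - [0, 0, 0, 0]

```text
t: 22.5
tcp_pos: [0.5669, 0.1453, 0.0944]
tcp_rot: [0.705, -0.063, 0.704, 0.063]
contact_force: [2.2, -2.5, 7.9]
width: 0.0427
```

Request:
send_rows:
  plan:
    - [0.002, 0, 0, 0]
    - [0.002, 0, 0, 0]
    - [0.002, 0, 0, 0]
    - [0.002, 0, 0, 0]
    - [0.002, 0, 0, 0]
    - [0, 0, 0, 0]
    - [0, 0, 0, 0]

```text
t: 23.2
tcp_pos: [0.5662, 0.1452, 0.0841]
tcp_rot: [0.704, -0.063, 0.705, 0.063]
contact_force: [-0.4, -2.0, 9.3]
width: 0.0434
```

Request:
send_rows:
  plan:
    - [0.001, 0, 0, 0]
    - [0, 0, 0, 0]
    - [0, 0, 0, 0]

```text
t: 23.5
tcp_pos: [0.5663, 0.1452, 0.0838]
tcp_rot: [0.704, -0.063, 0.704, 0.063]
contact_force: [-4.3, -4.1, 16.9]
width: 0.0434
```

```bash
python3 - <<'E'
from h import *
o=robot.observe();print(o["contact_force"],o["width"]); go([.5667,.1457,.0838])
im=robot.get_image("scene"); crop("t",im,(320,250),100,75,8,"pics/fin.png")
E
```

```text
[-4.34555805 -4.14535191 16.86900664] 0.043386623982261355
t 23.5 tool y world deg 100.19 x axis [-4.e-04 -0.e+00 -1.e+00] tcp [0.5663 0.1452 0.0838]
shift tool x,y,z: [-0.      0.0004  0.0005]
pics/fin.png origin 270 212 x 8
```

View pics/fin.png

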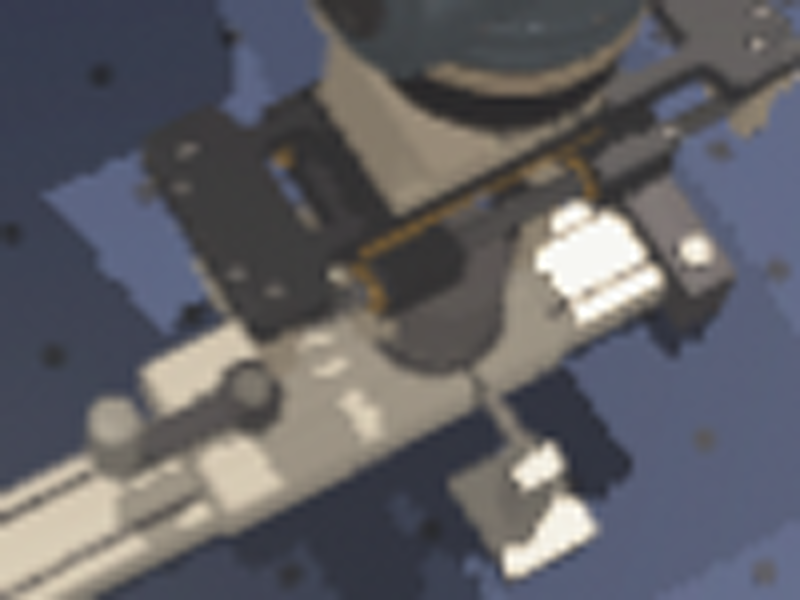

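The cap sits over the washer, the lever is shut at (110–250,430–385), and the line at (473,373) meets the pointer. I'm handing it in.

```bash
python3 -c "
from station import robot
print(robot.job_done()); o=robot.observe(); print(o['t'],o['contact_force'])"
```

```text
the job is handed in; nothing more can be done
None
the job is handed in; nothing more can be done
```

I handed the job in at about 23.6 s of the 72 s. The cap was pressed home on the stud and the gripper was still holding and pressing it. No verdict is reported, so what follows rests on my own checks.

- **Lever and carriage:** I swung the lever open by its knob and pushed the carriage along the rail with it to about 1.4 mm short of the pointer. I then swung the lever shut against its stop. After clamping, the line measured about 1 mm from the pointer (limit 6 mm), and the lever lay along the rail within about 1°.
- **Cap:** I picked the grey cap and left the pink and yellow ones alone. The last check showed 17 N downward at a TCP height of 83.8 mm, with the tool upright and about 0.6 mm sideways from the measured stud axis.

- **Push well over the cap's stated safe load:** the first press reached about 60 N at the wrist. The cap was already at its hard stop, but I had not recognised it. That is above the 25 N given as safe for the cap but below the 120 N wrist limit. It went through the fingers, so I don't think the 40 N limit on the arm and gripper body applies, but I could not check that.
- **Height disagreement:** from the camera measurements I expected home about 8 mm lower than where the cap stopped. The picture could not settle it, so I eased the cap up about 10 mm. The washer's 3 mm of spring and the balls' kick showed that the lower position was home, and I pressed the cap back down.

The rubber foot, wooden block and phone were never approached. I did not measure their positions again at the end.

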